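Seat and hold a reactor's keyed coupling collar

ROBOT

A 6-joint arm with a two-finger parallel gripper is mounted at the origin on the work surface. World frame = base frame: x ahead of the robot, y to its left, z up, the work surface at z = 0. Lengths are in m, angles in degrees, forces in N, time in s.
With the tool pointing down it reaches from about 0.3 to 0.75 m from the base axis. Payload 8.5 kg.
Tool frame: the origin (TCP) lies at the very end of the fingers, on their centre line; the grasp point (between the pads) lies 19 mm behind it (env.grip_depth is the z of the grasp point in the tool frame, in m); z points along the fingers, y is the direction in which the jaws open and shut (so a half turn about z gives the same grasp; the last joint's range is limited). The gripper opens to 85 mm and grips with 20 to 120 N. Pads are 22 mm wide; open, the fingers measure 114 mm over their backs; the gripper's body (76 mm by 85 mm) begins 54 mm behind the grasp point. The pads swing forward as they close: fully open they stand 13 mm farther back than shut.
Start: joints at [-83.268, 21.807, 74.336, -0, 83.858, -12.336], TCP at [0.18, -0.52, 0.231] pointing down, gripper open.
Joint ranges: [-178.18, 178.18], [-50.72, 133.34], [12.68, 142.11], [-81.47, 261.47], [9.98, 163.14], [-165.26, 165.26]. Speed limits (degrees/s): [136.94, 136.94, 180, 180, 180, 180].

INTERFACE

Orientations are given as a 3x3 rotation matrix whose columns are the frame's x, y, z axes.
In Python, from rig import env gives the robot as it stands.
- The arm moves only by the tool apply_moves, never from a script. Its argument "plan" is a list of rows, each an object of numbers: "tx", "ty", "tz": the shift along the world's x, y, z in mm; "rx", "ry", "rz": the turn, a rotation vector about the world's x, y, z in rad; "jaw": the opening, from -1 (shut) to 1 (fully open). A call has 1 to 12 rows; each row is the pose to reach, as a shift and turn from the pose measured when the call began; what a row does not reach only later rows make up. A row lasts 1/10 s, in which the tool goes at most 50 mm and 8.59 degrees, less where a joint would pass 70% of its speed; a pose out of reach is approached as far as the arm can. A call with a gripper value outside its range is refused whole. The fingers move at their own pace and stop on an object; "grip_force" is the grip in N (left out, the last holds). Time passes only in rows, so rows that repeat a pose let the fingers close. It gives the time, the measured TCP pose, the force and the opening at its end, in the units of the state.
- env.observe(): the state, without advancing time (a new reading comes with each control period).
- env.get_image(name): name is "side" or "top"; returns a dict with "image" (384x512x3 uint8, red, green, blue), "intrinsics" (3x3 intrinsics, pixels), "k1" (the pictures are not rectified: a ray, as slopes to the right and down, at radius r is drawn at 1 + k1 r^2 times it, then the intrinsics apply), "world_from_camera" (4x4, takes a point from camera to world coordinates). Camera axes: x right, y up, looking along -z (the intrinsics and any distortion apply to the point x, -y, -z); pixel columns grow to the right and rows downward; lengths in m; the calibration is good to about 2 mm. A picture is of the moment at which its call begins. There is no depth.
- env.close_job(): hands the job in, once; it reports no verdict.
The state is a dict: "time_s": time; "q": joint angles; "qvel": joint speeds; "joint_efforts": joint torques, N m; "position": TCP position; "tool_rot": TCP orientation; "ft_force": force on the tool from outside, world axes, zero at the start; "wrist_torque": the same for the moment, N m; "grip_width": finger opening in m.
Only numpy, scipy, OpenCV 4.12 (cv2) and the standard library are available. Lean on these libraries where they do the work, as an engineer would, in place of code of your own. Each camera call takes 0.05 s, during which the arm holds its last target.

TASK

The black knurled coupling collar on top of the small glass reactor sits loose on its spring, because its hidden keyway is not over the pin. Grip it, press it down lightly and turn it clockwise (seen from above) until you feel it drop over the pin, then push it fully home against the spring and finish while still gripping it and holding it home for the leak check. Leave the bottles and other things round about where they stand.

Things in the scene. Friction and masses are not known exactly. Their poses are not given: they have to be found in the camera images.
- collar: loose black collar, 44 mm high, about 120 g, on the reactor's central boss. Upper 20 mm: solid round knurled head 54 mm across, grip it there from above on any two opposite sides. Below: 50 mm sleeve, 24 mm long, 35 mm bore with two opposite keyways inside, 11 mm wide, open at the underside, along its own +x and -x. Origin: centre of its underside; z up
- collar_top (a point): centre of the collar's flat top, 44 mm above its underside. The pin (41 x 4.5 mm) lies across the spigot; its direction is hidden and differs each time: clockwise from above the collar must turn 0.45 to 2.2 rad from where it is found (keyways repeat every half turn; counter-clockwise it is pi minus that). It drops only while pushed down, within about 0.12 rad
- plunger (a joint): spring plunger under the collar, m pressed down. 0 as found (collar's underside 11 mm above the head plate); 0.002: the collar stands on the cross pin, a firm stop, unless a keyway is over each pin end; 0.011: home, underside on the head plate, again a firm stop. It pushes up 3 N as found, 4 N at the pin, 8.5 N at home: let go, the collar springs up again
- boss (a point): fixed point on the reactor's upright centre line, on top of its steel head plate (155 mm above the bench, 136 mm across), z up. On the plate: a rim 62 mm outside, 54 inside, 10 high, round a spigot 32 mm across, 18 high, in the collar's bore. Nothing else within 68 mm of the line is over 4 mm high. Its x and y do not tell the pin's direction
- spare_cap: small spare knurled screw cap, 30 mm wide, 20 high, standing on the yellow base plate beside the vessel; to be left alone; origin at its underside
- bottle_a: glass bottle, 68 mm wide, 150 high, screw cap, beside the reactor; to be left alone; origin at its underside
- bottle_b: glass bottle, 56 mm wide, 120 high, screw cap, beside the reactor; to be left alone; origin at its underside
- beaker: glass beaker, 70 mm wide, 90 high, open, beside the reactor; to be left alone; origin at its underside
- wrench: steel wrench lying on the bench beyond the reactor; to be left alone; origin at its underside
- jar: closed jar, 60 mm wide, 80 high, beyond the reactor; to be left alone; origin at its underside
Things that resemble listed ones, but are neither listed nor needed, are in the scene too. What is shaped like the collar but orange is not meant.

How it is judged (in metres and radians):
On the way:
1. the collar has dropped over the pin (its underside within 5 mm of the head plate) (z of collar in the frame of boss below 0.005 m), for 0.1 s.
At the end, for the whole second after the job is handed in: the collar's underside is within 2 mm of the head plate, centred on the boss within 4 mm, upright within 0.08 rad and still, and the gripper's fingers are on it with more than 3 N, keeping it down against the spring (z of collar in the frame of boss below 0.002 m and horizontal distance between collar and boss below 0.004 m and angle between collar's own z axis and vertical below 0.08 rad and contact force between the fingers and collar above 3 N and linear speed of collar below 0.02 m/s); the arm keeps its last pose, push and grip.
It fails at once if a bottle, the beaker, spare cap, wrench or jar is shifted by more than 30 mm (distance of any of spare_cap, bottle_a, bottle_b, beaker, wrench, jar from where it was at the start of the episode above 0.03 m).
It also fails if it takes over 64 s, if anything falls off the work surface, if the arm or the gripper's body presses on something with over 40 N, if the wrist force passes 120 N, or if a joint passes its speed limit or range.

## Working session

There is one attempt and no reset: what is moved stays moved. The work goes in short steps, Python scripts to look and compute and a tool call to move; the robot and the scene stay as the last step left them, time stands still between calls to the robot, and variables do not carry over. Pictures are saved under pics/ and viewed, and the job is handed in when it is done.

Besides the shell and the picture viewer there is one more tool, called by a JSON object that holds its "api" and its "payload". apply_moves: Moves the arm, as the interface text tells. Its arguments: {"type":"object","properties":{"plan":{"type":"array","items":{"type":"object","properties":{"tx":{"type":"number"},"ty":{"type":"number"},"tz":{"type":"number"},"rx":{"type":"number"},"ry":{"type":"number"},"rz":{"type":"number"},"jaw":{"type":"number"}}}},"grip_force":{"type":"number"}},"required":["plan"]}

```bash
mkdir -p pics; ls; python3 - <<'E'
from rig import env
import cv2,numpy as np
for n in("side","top"):
    d=env.get_image(n); cv2.imwrite(f"pics/{n}0.png",d["image"][:,:,::-1])
    print(n,d["intrinsics"],d["k1"],np.round(d["world_from_camera"],4).tolist())
o=env.observe();print(o["time_s"],o["position"],o["tool_rot"],o["ft_force"],o["grip_width"],env.grip_depth)
E
```

```text
pics
side [[364.98380994   0.         256.28992713]
 [  0.         364.98380994 193.78207571]
 [  0.           0.           1.        ]] 0.03825734436009031 [[-0.8917, 0.3363, -0.3031, 0.2639], [-0.4527, -0.6644, 0.5947, 0.5931], [-0.0013, 0.6675, 0.7446, 0.8171], [0.0, 0.0, 0.0, 1.0]]
top [[405.37245595   0.         259.11292013]
 [  0.         405.37245595 200.47153124]
 [  0.           0.           1.        ]] -0.03811287458265639 [[-0.0192, 0.9981, -0.0591, 0.4552], [-0.9998, -0.0191, 0.0024, 0.0678], [0.0013, 0.0591, 0.9982, 1.1228], [0.0, 0.0, 0.0, 1.0]]
0.1 [ 0.17962391 -0.51955841  0.2307646 ] [[ 9.45143571e-01  3.26655178e-01 -1.57158657e-04]
 [ 3.26655091e-01 -9.45142682e-01  1.32727400e-03]
 [ 2.85023570e-04 -1.30580116e-03 -9.99999107e-01]] [-0.69465565  0.57407448 -0.48336925] 0.08558532467891411 -0.0187
```

View pics/side0.png

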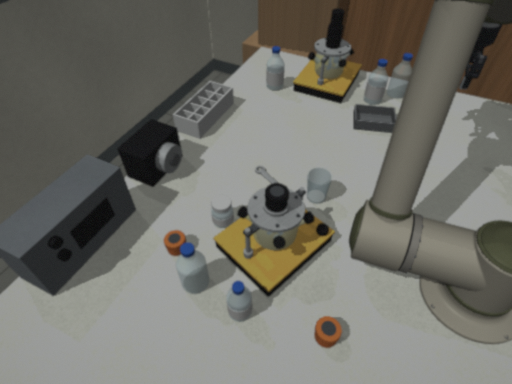

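View pics/top0.png

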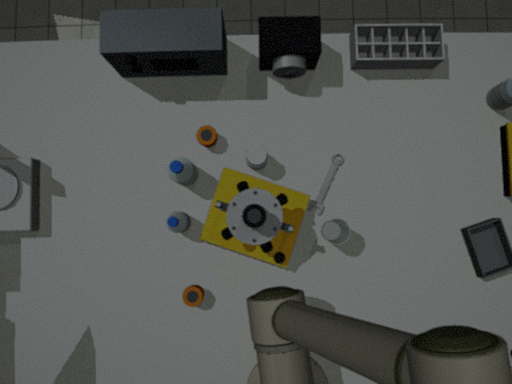

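The side view shows the reactor with its black collar near (277,190). The top view shows it near (255,215). Next I'll measure it by colour mask and ray casting.

```bash
cat > h.py <<'E'
import cv2,numpy as np
from rig import env
def ray(d,uv):
    K=np.array(d["intrinsics"]);k=d["k1"];T=np.array(d["world_from_camera"])
    p=(np.array(uv,float)-K[:2,2])/[K[0,0],K[1,1]]
    s=cv2.undistortPoints(np.array([[uv]],float),K,np.array([k,0,0,0.]))[0,0]
    v=T[:3,:3]@np.array([s[0],-s[1],-1]);return T[:3,3],v/np.linalg.norm(v)
def onz(d,uv,z):
    o,v=ray(d,uv);return o+v*(z-o[2])/v[2]
def proj(d,P):
    K=np.array(d["intrinsics"]);T=np.array(d["world_from_camera"])
    c=T[:3,:3].T@(np.array(P)-T[:3,3]);s=np.array([c[0],-c[1]])/-c[2];s*=1+d["k1"]*(s@s)
    return K[:2,:2]@s+K[:2,2]
def tri(a,b):
    (o1,v1),(o2,v2)=a,b
    t=np.linalg.lstsq(np.c_[v1,-v2],o2-o1,rcond=None)[0]
    p,q=o1+v1*t[0],o2+v2*t[1];return (p+q)/2,np.linalg.norm(p-q)
E
python3 - <<'E'
from h import *
for n,c in(("side",(277,200)),("top",(255,215))):
    d=env.get_image(n);im=d["image"]
    x,y=c;cr=im[y-60:y+60,x-75:x+75]
    cv2.imwrite(f"pics/{n}1.png",cv2.resize(cr,None,fx=5,fy=5,interpolation=cv2.INTER_CUBIC)[:,:,::-1])
    # dark mask
    g=im.max(2);m=(g<60).astype(np.uint8)
    nn,l,st,ce=cv2.connectedComponentsWithStats(m)
    for i in range(1,nn):
        if abs(ce[i]-c).max()<60 and st[i,4]>20: print(n,st[i],ce[i])
    if n=="top":
        hsv=cv2.cvtColor(im,cv2.COLOR_RGB2HSV);
        # plate grey disc
    print(g[y-20:y+20:2,x-20:x+20:2])
E
```

```text
side [265 183  24  29 488] [276.5307377  198.24180328]
side [238 207  10  11  83] [242.40963855 211.86746988]
side [303 212  11  12  95] [308.26315789 217.45263158]
side [316 223  12  13 113] [321.89380531 229.07079646]
side [246 228  13  10  39] [251.66666667 231.61538462]
side [273 236  13  13 123] [278.93495935 242.03252033]
[[161 159 161 160 158 143 126 127 128 127 150 161 160 160 162 160 160 160
  160 160]
 [160 160 160 160 160 159 139 118 114  94  98 134 152 159 160 159 160 161
  160 161]
 [160 161 160 160 160 154 118  63  45  33  36  44  73 115 149 159 159 160
  161 160]
 [160 160 160 159 153 101  42  32  47  52  54  49  38  36  73 138 160 159
  161 161]
 [160 157 149 141 107  36  31  55  62  62  62  59  57  39  28  84 148 157
  161 161]
 [151 139 133 128  68  22  36  61  62  61  62  61  61  54  22  42 113 139
  151 146]
 [135 133 132 127  64  26  33  57  61  61  61  62  61  51  25  30  77 105
  107  97]
 [132 131 130 124  59  26  26  41  58  60  62  59  55  36  22  26  69  86
   87  83]
 [114 132 132 125  58  20  24  25  36  41  44  39  32  25  26  25  69  86
   82  57]
 [114
[... 2417 characters left out ...]
  63  68
   65  69]
 [101  97 100  93  38  11  15  45  34  47  43  42  44   7  11  41  67  66
   68  64]
 [ 96 100  97  95  58  13  21  29  41  43  44  38  26  10  17  49  74  69
   65  61]
 [102  97  93  94  92  47  11  11  14  25  25   9   0  12  43  61  62  64
   68  63]
 [102  98  99  95  89  82  46  21  18   6  18  15  14  41  65  66  69  65
   68  66]
 [ 73  97  90  93  92  94  89  73  49  27  22  34  55  61  61  68  65  67
   67  62]
 [ 77  93  94  89  89  95  95  93  88  61  58  56  57  63  72  65  70  66
   67  48]
 [ 99  98  97  96  96  96  90  96  93  88  91  71  63  60  66  67  64  65
   68  65]
 [ 98  92  94  90  91  93  94  96  94  90  91  97  79  70  61  73  70  64
   60  69]]
```

View pics/side1.png

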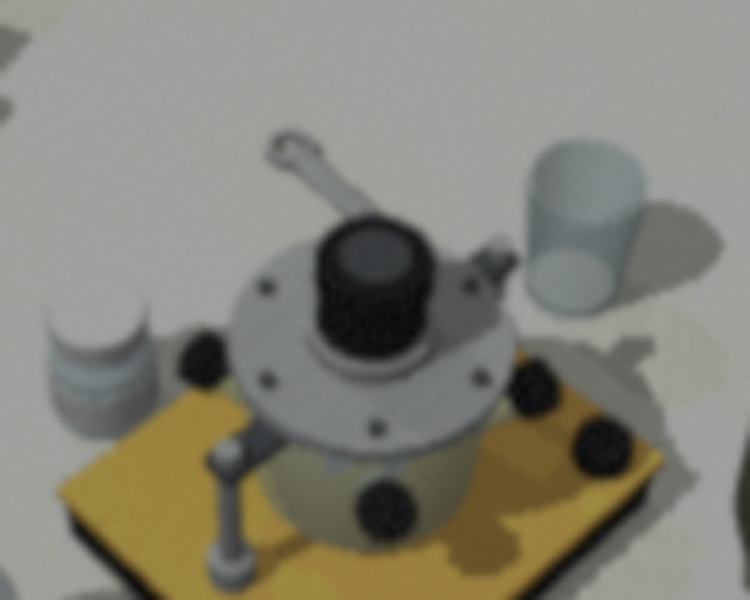

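View pics/top1.png

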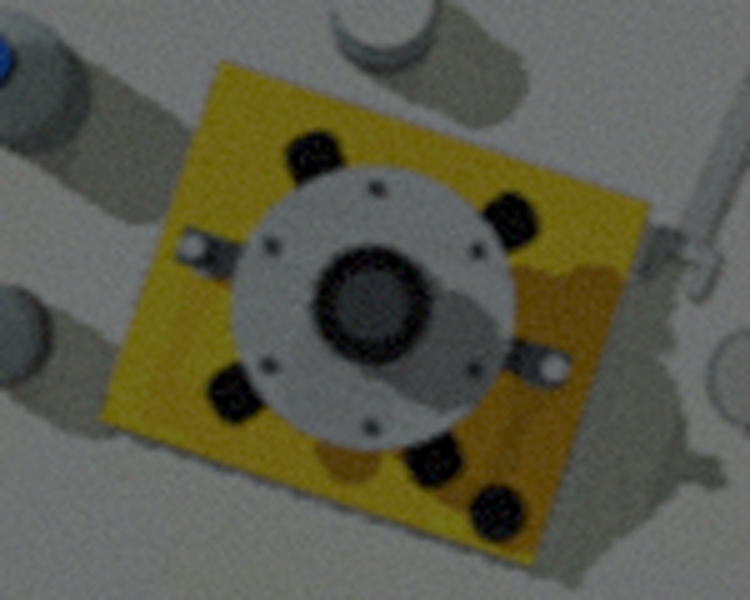

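```bash
python3 - <<'E'
from h import *
D={}
for n,c in(("side",(277,192)),("top",(255,215))):
    d=env.get_image(n);im=d["image"];D[n]=d
    x,y=c;g=im.max(2).astype(int)
    lo,hi=(48,66) if n=="side" else(22,55)
    m=((g>=lo)&(g<=hi)).astype(np.uint8)
    w=np.zeros_like(m);w[y-9:y+9,x-11:x+11]=1
    m=cv2.morphologyEx(m*w,cv2.MORPH_OPEN,np.ones((3,3),np.uint8))
    nn,l,st,ce=cv2.connectedComponentsWithStats(m)
    for i in range(1,nn):
        if st[i,4]>15: print(n,st[i],ce[i],onz(d,ce[i],.210))
# bright-plate-based: whole dark silhouette in top, at mid height
d=D["top"];g=d["image"].max(2)
m=(g<55).astype(np.uint8);nn,l,st,ce=cv2.connectedComponentsWithStats(m)
i=l[216,254];print("top silh",ce[i],onz(d,ce[i],.20),st[i])
c,_=cv2.findContours((l==i).astype(np.uint8),0,1);print(cv2.minEnclosingCircle(c[0]))
f=np.linalg.norm(d["world_from_camera"][:3,3]-onz(d,ce[i],.21));print("54mm px",.054/f*405)
E
```

```text
side [270 186  14  10 113] [276.55752212 190.56637168] [0.47472693 0.07895482 0.21      ]
top [247 209  15  15 181] [253.9281768  215.77900552] [0.47493225 0.07788834 0.21      ]
top silh [254.21153846 215.83333333] [0.47501283 0.07735664 0.2       ] [242 204  25  26 468]
((254.12962341308594, 216.57408142089844), 12.7532377243042)
54mm px 23.95126555342592
```

Both views agree on the collar axis at about (0.475, 0.078) with the top at z = 0.21, and the size matches (24 px expected against about 25 px seen). I'll move above it and turn the tool so the wrist has room for a long clockwise turn.

{"api": "apply_moves", "payload": {"plan": [{"tx": 15, "ty": 30, "tz": 20, "rz": 0.14, "jaw": 1}, {"tx": 37, "ty": 75, "tz": 40, "rz": 0.28, "jaw": 1}, {"tx": 59, "ty": 120, "tz": 50, "rz": 0.42, "jaw": 1}, {"tx": 81, "ty": 164, "tz": 60, "rz": 0.56, "jaw": 1}, {"tx": 103, "ty": 208, "tz": 60, "rz": 0.7, "jaw": 1}, {"tx": 125, "ty": 252, "tz": 60, "rz": 0.84, "jaw": 1}, {"tx": 147, "ty": 296, "tz": 60, "rz": 0.98, "jaw": 1}, {"tx": 169, "ty": 340, "tz": 60, "rz": 1.12, "jaw": 1}, {"tx": 191, "ty": 384, "tz": 60, "rz": 1.26, "jaw": 1}, {"tx": 213, "ty": 428, "tz": 60, "rz": 1.4, "jaw": 1}, {"tx": 235, "ty": 472, "tz": 60, "rz": 1.54, "jaw": 1}, {"tx": 255, "ty": 516, "tz": 60, "rz": 1.68, "jaw": 1}]}}

```text
validation failed for argument at $.pl...
```

```bash
python3 - <<'E'
from rig import env
import numpy as np
o=env.observe();p=o["position"];print(o["time_s"],p,o["q"],o["tool_rot"],o["ft_force"]);print((np.array([.475,.078,.26])-p)*1000)
E
```

```text
0.3 [ 0.17966028 -0.51972043  0.23113265] [-8.32684391e+01  2.18174119e+01  7.43508153e+01  2.82358891e-04
  8.38580704e+01 -1.23356059e+01] [[ 9.45136444e-01  3.26675834e-01 -4.89345230e-05]
 [ 3.26675821e-01 -9.45136339e-01  4.56389600e-04]
 [ 1.02841657e-04 -4.47336169e-04 -9.99999895e-01]] [-0.00187207 -0.47582178 -0.2053673 ]
[295.33971679 597.72043241  28.86734926]
```

The call was refused before any motion, and the time and pose are unchanged apart from the camera calls. I'll retry with one row and all keys set.

{"api": "apply_moves", "payload": {"plan": [{"tx": 15.0, "ty": 30.0, "tz": 20.0, "rx": 0.0, "ry": 0.0, "rz": 0.14, "jaw": 1.0}], "grip_force": 60}}

```text
time_s: 0.4
position: [0.1934, -0.4906, 0.2486]
tool_rot: [[0.891, 0.454, -0.001], [0.454, -0.891, 0.005], [0.001, -0.005, -1.0]]
ft_force: [0.8, 0.4, 1.3]
grip_width: 0.0857
```

{"api": "apply_moves", "payload": {"plan": [{"tx": 22, "ty": 44, "tz": 15, "rx": 0, "ry": 0, "rz": 0.14, "jaw": 1}, {"tx": 44, "ty": 88, "tz": 30, "rx": 0, "ry": 0, "rz": 0.28, "jaw": 1}, {"tx": 66, "ty": 132, "tz": 40, "rx": 0, "ry": 0, "rz": 0.42, "jaw": 1}, {"tx": 88, "ty": 176, "tz": 40, "rx": 0, "ry": 0, "rz": 0.56, "jaw": 1}, {"tx": 110, "ty": 220, "tz": 40, "rx": 0, "ry": 0, "rz": 0.7, "jaw": 1}, {"tx": 132, "ty": 264, "tz": 40, "rx": 0, "ry": 0, "rz": 0.84, "jaw": 1}, {"tx": 154, "ty": 308, "tz": 40, "rx": 0, "ry": 0, "rz": 0.98, "jaw": 1}, {"tx": 176, "ty": 352, "tz": 40, "rx": 0, "ry": 0, "rz": 1.12, "jaw": 1}, {"tx": 198, "ty": 396, "tz": 40, "rx": 0, "ry": 0, "rz": 1.26, "jaw": 1}, {"tx": 220, "ty": 440, "tz": 40, "rx": 0, "ry": 0, "rz": 1.4, "jaw": 1}, {"tx": 242, "ty": 484, "tz": 40, "rx": 0, "ry": 0, "rz": 1.54, "jaw": 1}, {"tx": 262, "ty": 524, "tz": 40, "rx": 0, "ry": 0, "rz": 1.68, "jaw": 1}]}}

```text
time_s: 1.6
position: [0.4559, 0.0358, 0.2887]
tool_rot: [[-0.554, 0.832, -0.004], [0.832, 0.554, -0.002], [0.001, -0.005, -1.0]]
ft_force: [0.8, -1.0, -0.6]
grip_width: 0.0858
```

```bash
python3 - <<'E'
from rig import env
import numpy as np
o=env.observe();p=o["position"];print(o["time_s"],p,o["q"],o["tool_rot"],o["ft_force"]);print((np.array([.475,.078,.26])-p)*1000)
E
```

```text
1.6 [0.45593114 0.03578282 0.28872915] [-10.31038107  10.2229249   81.3264255   -0.15406305  88.6833818
 -43.96833556] [[-5.54287750e-01  8.32313068e-01 -4.47738063e-03]
 [ 8.32324640e-01  5.54285140e-01 -1.91779794e-03]
 [ 8.85537261e-04 -4.78964612e-03 -9.99988137e-01]] [ 0.77460794 -1.04006462 -0.58042769]
[ 19.06885532  42.21718491 -28.72915355]
```

{"api": "apply_moves", "payload": {"plan": [{"tx": 10, "ty": 21, "tz": -15, "rx": 0, "ry": 0, "rz": 0, "jaw": 1}, {"tx": 19, "ty": 42, "tz": -29, "rx": 0, "ry": 0, "rz": 0, "jaw": 1}, {"tx": 19, "ty": 42, "tz": -29, "rx": 0, "ry": 0, "rz": 0, "jaw": 1}, {"tx": 19, "ty": 42, "tz": -29, "rx": 0, "ry": 0, "rz": 0, "jaw": 1}]}}

```text
time_s: 2.0
position: [0.4748, 0.0777, 0.2598]
tool_rot: [[-0.555, 0.832, -0.005], [0.832, 0.555, -0.002], [0.001, -0.005, -1.0]]
ft_force: [-0.0, -0.1, -0.1]
grip_width: 0.0855
```

```bash
python3 - <<'E'
from h import *
for n,c in(("side",(277,180)),("top",(255,215))):
    d=env.get_image(n);im=d["image"].copy()
    x,y=c;cr=im[y-60:y+60,x-75:x+75]
    cv2.imwrite(f"pics/{n}2.png",cv2.resize(cr,None,fx=5,fy=5,interpolation=cv2.INTER_CUBIC)[:,:,::-1])
    print(n,proj(d,env.observe()["position"]))
o=env.observe();p=o["position"];print(o["time_s"],p,o["q"],o["tool_rot"],o["ft_force"]);print((np.array([.475,.078,.178])-p)*1000)
E
```

```text
side [277.75148212 174.29781118]
top [254.07171575 215.26359846]
2.1 [0.47493089 0.07700496 0.26040579] [ -4.84594827  13.71853707  81.41478243  -0.14507822  85.04998875
 -38.44543896] [[-5.53569451e-01  8.32796072e-01 -3.40071147e-03]
 [ 8.32803015e-01  5.53564906e-01 -2.24338358e-03]
 [ 1.42334910e-05 -4.07399139e-03 -9.99991701e-01]] [-0.69996225 -0.36178236  0.23353503]
[ 6.91091998e-02  9.95036251e-01 -8.24057901e+01]
```

View pics/side2.png

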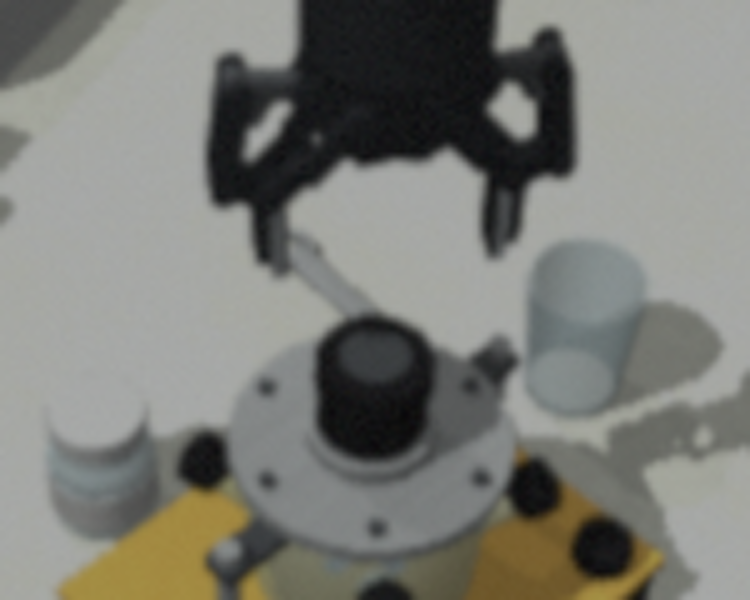

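View pics/top2.png

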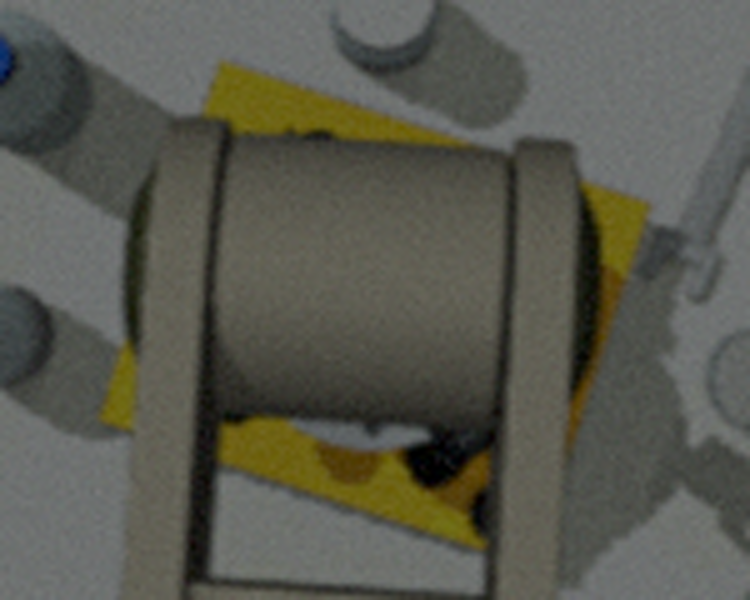

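The side view shows the open fingers straddling the collar, with tips at about crop columns 275 and 500 and the collar at 374. The top view is blocked by the arm. I'll descend and close.

{"api": "apply_moves", "payload": {"plan": [{"tx": 0, "ty": 1, "tz": -30, "rx": 0, "ry": 0, "rz": 0, "jaw": 1}, {"tx": 0, "ty": 1, "tz": -55, "rx": 0, "ry": 0, "rz": 0, "jaw": 1}, {"tx": 0, "ty": 1, "tz": -72, "rx": 0, "ry": 0, "rz": 0, "jaw": 1}, {"tx": 0, "ty": 1, "tz": -82, "rx": 0, "ry": 0, "rz": 0, "jaw": 1}, {"tx": 0, "ty": 1, "tz": -82, "rx": 0, "ry": 0, "rz": 0, "jaw": 1}, {"tx": 0, "ty": 1, "tz": -82, "rx": 0, "ry": 0, "rz": 0, "jaw": 1}]}}

```text
time_s: 2.7
position: [0.4754, 0.0776, 0.1793]
tool_rot: [[-0.553, 0.833, -0.002], [0.833, 0.553, -0.002], [-0.001, -0.003, -1.0]]
ft_force: [0.1, -0.3, 0.9]
grip_width: 0.0855
```

{"api": "apply_moves", "payload": {"plan": [{"tx": 0, "ty": 0, "tz": 0, "rx": 0, "ry": 0, "rz": 0, "jaw": -1}, {"tx": 0, "ty": 0, "tz": 0, "rx": 0, "ry": 0, "rz": 0, "jaw": -1}, {"tx": 0, "ty": 0, "tz": 0, "rx": 0, "ry": 0, "rz": 0, "jaw": -1}, {"tx": 0, "ty": 0, "tz": 0, "rx": 0, "ry": 0, "rz": 0, "jaw": -1}, {"tx": 0, "ty": 0, "tz": 0, "rx": 0, "ry": 0, "rz": 0, "jaw": -1}, {"tx": 0, "ty": 0, "tz": 0, "rx": 0, "ry": 0, "rz": 0, "jaw": -1}, {"tx": 0, "ty": 0, "tz": 0, "rx": 0, "ry": 0, "rz": 0, "jaw": -1}, {"tx": 0, "ty": 0, "tz": 0, "rx": 0, "ry": 0, "rz": 0, "jaw": -1}], "grip_force": 60}}

```text
time_s: 3.5
position: [0.4756, 0.0776, 0.1794]
tool_rot: [[-0.553, 0.833, -0.001], [0.833, 0.553, -0.002], [-0.001, -0.002, -1.0]]
ft_force: [1.8, -0.9, 2.5]
grip_width: 0.0527
```

```bash
python3 - <<'E'
from h import *
for n,c in(("side",(277,190)),):
    d=env.get_image(n);im=d["image"].copy()
    x,y=c;cr=im[y-60:y+60,x-75:x+75]
    cv2.imwrite(f"pics/{n}3.png",cv2.resize(cr,None,fx=5,fy=5,interpolation=cv2.INTER_CUBIC)[:,:,::-1])
o=env.observe();print(o["time_s"],o["position"],o["q"],o["ft_force"],o["wrist_torque"],o["grip_width"],o["tool_rot"])
E
```

```text
3.55 [0.47554129 0.07762162 0.17940714] [ -4.76602166  17.85293518  89.78120328  -0.14832281  72.43870117
 -38.29908151] [ 1.01887211 -0.44646183  2.1957538 ] [-0.02345316 -0.31902993 -0.00730311] 0.05256441338722172 [[-0.55307112  0.83313275 -0.001471  ]
 [ 0.83313326  0.5530673  -0.00235399]
 [-0.00114763 -0.00252746 -0.99999615]]
```

View pics/side3.png

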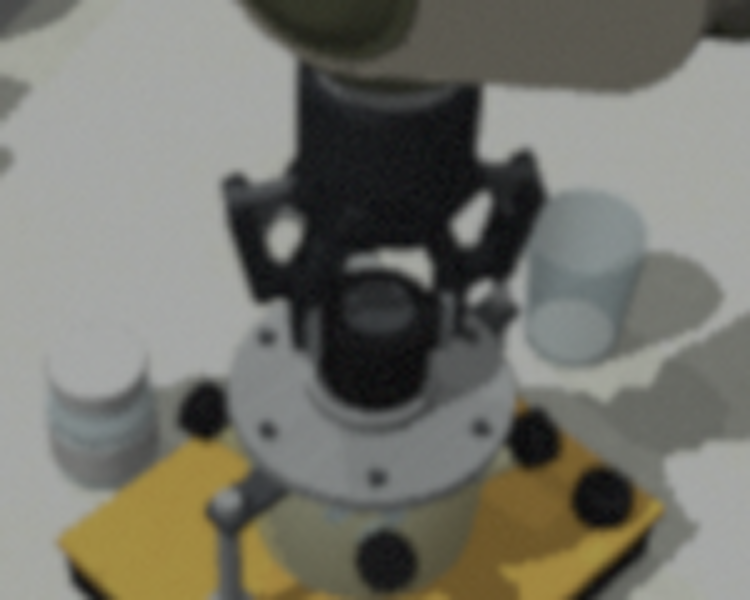

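It is gripped at 52.7 mm on the head. I'll press down gently onto the pin and look at the force.

{"api": "apply_moves", "payload": {"plan": [{"tx": 0, "ty": 0, "tz": -1.5, "rx": 0, "ry": 0, "rz": 0, "jaw": -1}, {"tx": 0, "ty": 0, "tz": -3, "rx": 0, "ry": 0, "rz": 0, "jaw": -1}, {"tx": 0, "ty": 0, "tz": -3, "rx": 0, "ry": 0, "rz": 0, "jaw": -1}, {"tx": 0, "ty": 0, "tz": -3, "rx": 0, "ry": 0, "rz": 0, "jaw": -1}]}}

```text
time_s: 3.95
position: [0.4758, 0.0776, 0.1781]
tool_rot: [[-0.553, 0.833, 0.001], [0.833, 0.553, -0.003], [-0.003, -0.001, -1.0]]
ft_force: [-3.8, -0.1, 18.3]
grip_width: 0.0524
```

The collar met a firm stop after 1.3 mm, with about 18 N, so it stands on the pin. I'll turn clockwise (negative rz) with a light push. The first 0.3 rad can't reach the keyway.

{"api": "apply_moves", "payload": {"plan": [{"tx": 0, "ty": 0, "tz": -1.2, "rx": 0, "ry": 0, "rz": -0.05, "jaw": -1}, {"tx": 0, "ty": 0, "tz": -1.2, "rx": 0, "ry": 0, "rz": -0.1, "jaw": -1}, {"tx": 0, "ty": 0, "tz": -1.2, "rx": 0, "ry": 0, "rz": -0.15, "jaw": -1}, {"tx": 0, "ty": 0, "tz": -1.2, "rx": 0, "ry": 0, "rz": -0.2, "jaw": -1}, {"tx": 0, "ty": 0, "tz": -1.2, "rx": 0, "ry": 0, "rz": -0.25, "jaw": -1}, {"tx": 0, "ty": 0, "tz": -1.2, "rx": 0, "ry": 0, "rz": -0.3, "jaw": -1}]}}

```text
time_s: 4.55
position: [0.4763, 0.0776, 0.1782]
tool_rot: [[-0.281, 0.96, 0.002], [0.96, 0.281, -0.003], [-0.004, 0.001, -1.0]]
ft_force: [-2.2, -1.2, 13.8]
grip_width: 0.0526
```

```bash
cat > s.py <<'E'
from rig import env
import numpy as np
o=env.observe();R=np.array(o["tool_rot"])
print(o["time_s"],np.round(o["position"],5),"yaw",np.arctan2(R[1,0],R[0,0]),"q6",o["q"][5],np.round(o["ft_force"],2),np.round(o["wrist_torque"],2),o["grip_width"])
E
python3 s.py
```

```text
4.55 [0.47629 0.07758 0.17816] yaw 1.8553863670678892 q6 -21.000230182355008 [-2.17 -1.21 13.81] [0.01 0.23 0.09] 0.0526376292645406
```

{"api": "apply_moves", "payload": {"plan": [{"tx": -0.4, "ty": 0, "tz": -1.2, "rx": 0, "ry": 0, "rz": -0.04, "jaw": -1}, {"tx": -0.4, "ty": 0, "tz": -1.2, "rx": 0, "ry": 0, "rz": -0.08, "jaw": -1}, {"tx": -0.4, "ty": 0, "tz": -1.2, "rx": 0, "ry": 0, "rz": -0.12, "jaw": -1}, {"tx": -0.4, "ty": 0, "tz": -1.2, "rx": 0, "ry": 0, "rz": -0.16, "jaw": -1}]}}

```text
time_s: 4.95
position: [0.4764, 0.0776, 0.1782]
tool_rot: [[-0.123, 0.992, 0.004], [0.992, 0.123, -0.004], [-0.004, 0.004, -1.0]]
ft_force: [-0.2, -1.0, 13.8]
grip_width: 0.0521
```

{"api": "apply_moves", "payload": {"plan": [{"tx": -0.2, "ty": 0, "tz": -1.2, "rx": 0, "ry": 0, "rz": -0.04, "jaw": -1}, {"tx": -0.2, "ty": 0, "tz": -1.2, "rx": 0, "ry": 0, "rz": -0.08, "jaw": -1}, {"tx": -0.2, "ty": 0, "tz": -1.2, "rx": 0, "ry": 0, "rz": -0.12, "jaw": -1}, {"tx": -0.2, "ty": 0, "tz": -1.2, "rx": 0, "ry": 0, "rz": -0.16, "jaw": -1}]}}

```text
time_s: 5.35
position: [0.4766, 0.0775, 0.1782]
tool_rot: [[0.038, 0.999, 0.006], [0.999, -0.038, -0.005], [-0.005, 0.006, -1.0]]
ft_force: [-0.0, -1.0, 13.5]
grip_width: 0.0525
```

{"api": "apply_moves", "payload": {"plan": [{"tx": -0.5, "ty": 0, "tz": -1.2, "rx": 0.005, "ry": 0.006, "rz": -0.04, "jaw": -1}, {"tx": -0.5, "ty": 0, "tz": -1.2, "rx": 0.005, "ry": 0.006, "rz": -0.08, "jaw": -1}, {"tx": -0.5, "ty": 0, "tz": -1.2, "rx": 0.005, "ry": 0.006, "rz": -0.12, "jaw": -1}, {"tx": -0.5, "ty": 0, "tz": -1.2, "rx": 0.005, "ry": 0.006, "rz": -0.16, "jaw": -1}]}}

```text
time_s: 5.75
position: [0.4766, 0.0774, 0.1782]
tool_rot: [[0.198, 0.98, 0.002], [0.98, -0.198, -0.001], [-0.0, 0.002, -1.0]]
ft_force: [0.3, -0.5, 13.2]
grip_width: 0.0526
```

```bash
python3 s.py
```

```text
5.75 [0.47656 0.07744 0.17821] yaw 1.3715094741427265 q6 6.589776065923688 [ 0.31 -0.52 13.22] [-0.08  0.12  0.14] 0.0525855754664368
```

Turned 0.78 rad so far, still on the pin. I'll carry on.

{"api": "apply_moves", "payload": {"plan": [{"tx": -0.4, "ty": 0, "tz": -1.2, "rx": 0.002, "ry": 0.003, "rz": -0.04, "jaw": -1}, {"tx": -0.4, "ty": 0, "tz": -1.2, "rx": 0.002, "ry": 0.003, "rz": -0.08, "jaw": -1}, {"tx": -0.4, "ty": 0, "tz": -1.2, "rx": 0.002, "ry": 0.003, "rz": -0.12, "jaw": -1}, {"tx": -0.4, "ty": 0, "tz": -1.2, "rx": 0.002, "ry": 0.003, "rz": -0.16, "jaw": -1}]}}

```text
time_s: 6.15
position: [0.4767, 0.0775, 0.1782]
tool_rot: [[0.353, 0.936, 0.001], [0.936, -0.353, 0.001], [0.001, 0.001, -1.0]]
ft_force: [-1.4, 0.4, 13.3]
grip_width: 0.0527
```

{"api": "apply_moves", "payload": {"plan": [{"tx": -0.4, "ty": 0, "tz": -1.2, "rx": 0.002, "ry": 0.003, "rz": -0.04, "jaw": -1}, {"tx": -0.4, "ty": 0, "tz": -1.2, "rx": 0.002, "ry": 0.003, "rz": -0.08, "jaw": -1}, {"tx": -0.4, "ty": 0, "tz": -1.2, "rx": 0.002, "ry": 0.003, "rz": -0.12, "jaw": -1}, {"tx": -0.4, "ty": 0, "tz": -1.2, "rx": 0.002, "ry": 0.003, "rz": -0.16, "jaw": -1}]}}

```text
time_s: 6.55
position: [0.4767, 0.0775, 0.1782]
tool_rot: [[0.498, 0.867, 0.001], [0.867, -0.498, 0.003], [0.003, -0.001, -1.0]]
ft_force: [-0.7, 0.4, 13.2]
grip_width: 0.0523
```

{"api": "apply_moves", "payload": {"plan": [{"tx": -0.4, "ty": 0, "tz": -1.2, "rx": -0.002, "ry": 0.001, "rz": -0.04, "jaw": -1}, {"tx": -0.4, "ty": 0, "tz": -1.2, "rx": -0.002, "ry": 0.001, "rz": -0.08, "jaw": -1}, {"tx": -0.4, "ty": 0, "tz": -1.2, "rx": -0.002, "ry": 0.001, "rz": -0.12, "jaw": -1}, {"tx": -0.4, "ty": 0, "tz": -1.2, "rx": -0.002, "ry": 0.001, "rz": -0.16, "jaw": -1}]}}

```text
time_s: 6.95
position: [0.4764, 0.0775, 0.1781]
tool_rot: [[0.631, 0.776, 0.001], [0.776, -0.631, 0.0], [0.001, 0.001, -1.0]]
ft_force: [-2.7, -0.3, 14.2]
grip_width: 0.0524
```

```bash
python3 s.py
```

```text
6.95 [0.4764  0.07749 0.17812] yaw 0.8878002940553738 q6 34.25145394797397 [-2.72 -0.33 14.18] [-0.02  0.36  0.17] 0.0524228575122274
```

{"api": "apply_moves", "payload": {"plan": [{"tx": -0.2, "ty": 0, "tz": -1.2, "rx": 0, "ry": 0.001, "rz": -0.04, "jaw": -1}, {"tx": -0.2, "ty": 0, "tz": -1.2, "rx": 0, "ry": 0.001, "rz": -0.08, "jaw": -1}, {"tx": -0.2, "ty": 0, "tz": -1.2, "rx": 0, "ry": 0.001, "rz": -0.12, "jaw": -1}, {"tx": -0.2, "ty": 0, "tz": -1.2, "rx": 0, "ry": 0.001, "rz": -0.16, "jaw": -1}]}}

```text
time_s: 7.35
position: [0.4762, 0.0776, 0.1781]
tool_rot: [[0.747, 0.664, 0.002], [0.664, -0.747, 0.0], [0.001, 0.001, -1.0]]
ft_force: [-3.9, 0.4, 14.7]
grip_width: 0.0526
```

{"api": "apply_moves", "payload": {"plan": [{"tx": -0.2, "ty": 0, "tz": -1.2, "rx": 0, "ry": 0.001, "rz": -0.04, "jaw": -1}, {"tx": -0.2, "ty": 0, "tz": -1.2, "rx": 0, "ry": 0.001, "rz": -0.08, "jaw": -1}, {"tx": -0.2, "ty": 0, "tz": -1.2, "rx": 0, "ry": 0.001, "rz": -0.12, "jaw": -1}, {"tx": -0.2, "ty": 0, "tz": -1.2, "rx": 0, "ry": 0.001, "rz": -0.16, "jaw": -1}]}}

```text
time_s: 7.75
position: [0.4761, 0.0777, 0.178]
tool_rot: [[0.844, 0.536, 0.002], [0.536, -0.844, -0.0], [0.002, 0.001, -1.0]]
ft_force: [-2.1, 0.1, 12.7]
grip_width: 0.053
```

```bash
python3 s.py
```

```text
7.75 [0.47609 0.07774 0.17801] yaw 0.5655160407440852 q6 52.76638180808426 [-2.13  0.06 12.66] [0.08 0.47 0.11] 0.05296558525567966
```

Turned 1.59 rad and still on the pin. Continuing.

{"api": "apply_moves", "payload": {"plan": [{"tx": 0, "ty": 0, "tz": -1.2, "rx": 0, "ry": 0.002, "rz": -0.04, "jaw": -1}, {"tx": 0, "ty": 0, "tz": -1.2, "rx": 0, "ry": 0.002, "rz": -0.08, "jaw": -1}, {"tx": 0, "ty": 0, "tz": -1.2, "rx": 0, "ry": 0.002, "rz": -0.12, "jaw": -1}, {"tx": 0, "ty": 0, "tz": -1.2, "rx": 0, "ry": 0.002, "rz": -0.16, "jaw": -1}]}}

```text
time_s: 8.15
position: [0.476, 0.0778, 0.1775]
tool_rot: [[0.919, 0.394, 0.001], [0.394, -0.919, -0.0], [0.0, 0.001, -1.0]]
ft_force: [-2.0, 0.2, 9.6]
grip_width: 0.0527
```

```bash
python3 s.py
```

```text
8.15 [0.47598 0.07782 0.17755] yaw 0.4044486280003083 q6 62.02957651105429 [-1.98  0.2   9.63] [-0.08  0.3   0.11] 0.052718715576966446
```

z has dipped 0.5 mm and the force has eased, which may be the drop starting. I'll push without turning.

{"api": "apply_moves", "payload": {"plan": [{"tx": 0, "ty": 0, "tz": -1.2, "rx": 0, "ry": 0, "rz": 0, "jaw": -1}, {"tx": 0, "ty": 0, "tz": -2, "rx": 0, "ry": 0, "rz": 0, "jaw": -1}, {"tx": 0, "ty": 0, "tz": -2, "rx": 0, "ry": 0, "rz": 0, "jaw": -1}]}}

```text
time_s: 8.45
position: [0.4761, 0.0778, 0.1767]
tool_rot: [[0.919, 0.394, 0.002], [0.394, -0.919, -0.001], [0.002, 0.001, -1.0]]
ft_force: [-2.5, -0.4, 13.2]
grip_width: 0.0524
```

{"api": "apply_moves", "payload": {"plan": [{"tx": 0, "ty": 0, "tz": -1.5, "rx": 0, "ry": 0, "rz": -0.03, "jaw": -1}, {"tx": 0, "ty": 0, "tz": -1.5, "rx": 0, "ry": 0, "rz": -0.06, "jaw": -1}, {"tx": 0, "ty": 0, "tz": -1.5, "rx": 0, "ry": 0, "rz": -0.06, "jaw": -1}]}}

```text
time_s: 8.75
position: [0.4755, 0.078, 0.1751]
tool_rot: [[0.941, 0.338, 0.001], [0.338, -0.941, -0.0], [0.001, 0.001, -1.0]]
ft_force: [-1.7, 1.7, 4.8]
grip_width: 0.0527
```

```bash
python3 s.py
```

```text
8.75 [0.47554 0.07804 0.17514] yaw 0.34432594793428645 q6 65.49650209806661 [-1.73  1.67  4.85] [ 0.16  0.32 -0.1 ] 0.052696486549735765
```

The drop is confirmed: z is 3 mm below the pin stop and the force is only the spring's 4.8 N. I'll turn slightly more to centre it in the keyway and push home.

{"api": "apply_moves", "payload": {"plan": [{"tx": 0, "ty": 0, "tz": -1.5, "rx": 0, "ry": 0, "rz": -0.03, "jaw": -1}, {"tx": 0, "ty": 0, "tz": -3, "rx": 0, "ry": 0, "rz": -0.05, "jaw": -1}, {"tx": 0, "ty": 0, "tz": -4.5, "rx": 0, "ry": 0, "rz": -0.05, "jaw": -1}, {"tx": 0, "ty": 0, "tz": -6, "rx": 0, "ry": 0, "rz": -0.05, "jaw": -1}, {"tx": 0, "ty": 0, "tz": -7.5, "rx": 0, "ry": 0, "rz": -0.05, "jaw": -1}, {"tx": 0, "ty": 0, "tz": -7.5, "rx": 0, "ry": 0, "rz": -0.05, "jaw": -1}, {"tx": 0, "ty": 0, "tz": -7.5, "rx": 0, "ry": 0, "rz": -0.05, "jaw": -1}]}}

```text
time_s: 9.45
position: [0.4756, 0.0781, 0.1694]
tool_rot: [[0.957, 0.291, 0.003], [0.291, -0.957, -0.001], [0.002, 0.001, -1.0]]
ft_force: [-7.1, 0.3, 21.3]
grip_width: 0.0524
```

```bash
python3 s.py
```

```text
9.45 [0.47557 0.07811 0.1694 ] yaw 0.29541618569774203 q6 68.31227152654932 [-7.07  0.33 21.34] [ 0.09  1.02 -0.02] 0.052375295104684354
```

21 N at z = 0.1694 is about where home should be (0.169). I'll push a little harder to confirm the stop is firm, then check in the picture.

{"api": "apply_moves", "payload": {"plan": [{"tx": 0, "ty": 0, "tz": -2, "rx": 0, "ry": 0, "rz": 0, "jaw": -1}, {"tx": 0, "ty": 0, "tz": -2.5, "rx": 0, "ry": 0.002, "rz": 0, "jaw": -1}, {"tx": 0, "ty": 0, "tz": -2.5, "rx": 0, "ry": 0.002, "rz": 0, "jaw": -1}, {"tx": 0, "ty": 0, "tz": -2.5, "rx": 0, "ry": 0.002, "rz": 0, "jaw": -1}], "grip_force": 80}}

```text
time_s: 9.85
position: [0.4756, 0.0781, 0.1694]
tool_rot: [[0.956, 0.292, 0.003], [0.292, -0.956, -0.001], [0.003, 0.002, -1.0]]
ft_force: [-8.9, -0.5, 27.8]
grip_width: 0.0521
```

```bash
python3 s.py; python3 - <<'E'
from h import *
d=env.get_image("side");im=d["image"]
x,y=277,200;cr=im[y-60:y+60,x-75:x+75]
cv2.imwrite("pics/side4.png",cv2.resize(cr,None,fx=5,fy=5,interpolation=cv2.INTER_CUBIC)[:,:,::-1])
for z in(.199,.201,.210): print(z,proj(d,[.475,.078,z]))
g=im.max(2).astype(int);print(g[180:216,268:286:2])
E
python3 s.py
```

```text
9.85 [0.47562 0.07813 0.16945] yaw 0.2963444586228542 q6 68.2784833149213 [-8.9  -0.5  27.82] [ 0.03  1.47 -0.09] 0.05214867621978315
0.199 [276.43112681 193.50829619]
0.201 [276.46613522 192.92005542]
0.21 [276.62529372 190.24658978]
[[104  39  35  48  72  57  28  22  31]
 [128  36  33  56  73  61  29  22  37]
 [137  36  35  60  72  58  32  25  52]
 [139  38  37  65  71  49  22  21  65]
 [136  42  49  70  73  46  22  21  78]
 [126  46  60  72  72  38  24  24  88]
 [113  39  54  74  73  37  18  27  95]
 [ 91  34  47  76  73  36  22  26  91]
 [ 66  34  48  77  72  36  23  24  72]
 [ 44  34  54  76  69  36  28  22  44]
 [ 37  41  62  75  66  40  30  24  29]
 [ 40  45  70  80  69  41  34  22  23]
 [ 34  43  72  86  72  43  34  24  19]
 [ 27  38  64  76  65  42  33  26  18]
 [ 28  27  51  58  54  36  31  27  22]
 [ 26  25  41  47  41  32  27  30  20]
 [ 23  24  35  40  33  25  28  28  20]
 [ 21  25  33  39  31  21  24  26  17]
 [ 24  20  29  34  28  25  19  25  18]
 [ 27  23  27  28  27  22  20  20  17]
 [ 23  23  26  29  25  26  17  26  19]
 [ 20  27  26  22  26  21  19  21  22]
 [ 24  27  25  21  26  23  22  18  11]
 [ 26  23  27  29  27  20  21  12  18]
 [ 23  26  30  33  33  23  25  15  16]
 [ 22  27  30  33  33  23  22  13  15]
 [ 21  41  29  26  29  27  26  13  16]
 [ 22  53  34  22  25  37  31  16  18]
 [ 28  60  38  26  24  46  31  14  16]
 [ 50  60  37  29  27  49  32  19  33]
 [ 86  61  37  31  30  49  33  24  51]
 [110  81  47  30  23  50  33  42  65]
 [109 106  81  58  43  51  49  64  69]
 [102 105 100  89  71  69  66  69  68]
 [111  98  97  92  81  76  69  67  69]
 [123 103  92  87  82  77  76  78  83]]
9.9 [0.47562 0.07812 0.16947] yaw 0.29632113042364394 q6 68.27988479272494 [-9.21 -0.33 28.85] [ 0.08  1.5  -0.14] 0.05233138996546524
```

View pics/side4.png

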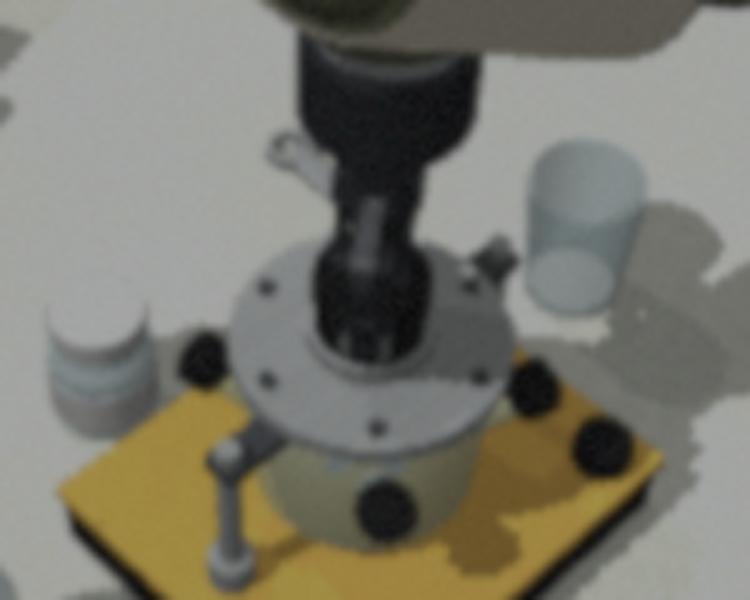

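The stop is firm: with more push (21 to 28 N) z stayed at 0.1694. It has travelled 8.7 mm below the pin stop, where 9 mm is expected. In the picture the collar sits low in the rim, still gripped. Beaker, jar and wrench stand where they were. I'll hand it in while holding.

```bash
python3 -c "
from rig import env
env.close_job()"; python3 s.py
```

```text
the job is handed in; nothing more can be done
the job is handed in; nothing more can be done
```

The collar dropped over the pin and is pushed home. I handed the job in with the gripper still holding it down; no verdict is reported.

**What I did:** I found the collar in both camera views at about (0.475, 0.078) with its top at z = 0.21. I gripped the head and pressed to the pin stop at TCP z = 0.1781. I then turned clockwise with about 13 N of push. It started to dip at about 1.75 rad and dropped clearly at about 1.8 rad, when the force fell to about 5 N, roughly the spring alone. I turned about 0.05 rad more to centre it, pushed it home and raised the grip to 80 N.

**Last checks:**
- **Home:** TCP z stayed at 0.1694 as the push rose from 21 to 28 N, so the stop is firm. Travel from the pin stop was 8.7 mm against the 9 mm expected, a difference I put down to compliance or slight slip in the grip.
- **Grip and pose:** the finger opening was 52 mm on the 54 mm head. The tool was within about 4 mrad of vertical and 1 mm of the measured axis.
- **Side force:** about 9 N sideways remained at the wrist.
- **Surroundings:** in the side-view crop the beaker, jar and wrench had not moved. The bottles and spare cap were outside that crop, so I did not re-check them.
- **Not seen directly:** the arm hid the collar from the top camera, so home rests on the force and travel readings plus the side view.

One move call was refused before any motion; it went through once every row carried all its values. The job took about 10 s of the 64 s allowed.

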